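Bring the spark-plug socket to the front of the carousel and lock it

ROBOT

A 6-joint arm with a two-finger parallel gripper is mounted at the origin on the work surface. World frame = base frame: x ahead of the robot, y to its left, z up, the work surface at z = 0. Lengths are in mm, angles in rad, forces in N, time in s.
With the tool pointing down it reaches from about 275 to 1000 mm from the base axis. Payload 8.4 kg.
Tool frame: the origin (TCP) lies at the very end of the fingers, on their centre line; the grasp point (between the pads) lies 19 mm behind it; z points along the fingers, y is the direction in which the jaws open and shut (so a half turn about z gives the same grasp; the last joint's range is limited). The gripper opens to 85 mm and grips with 20 to 120 N. Pads are 22 mm wide; open, the fingers measure 114 mm over their backs; the gripper's body (76 mm by 85 mm) begins 54 mm behind the grasp point. The pads swing forward as they close: fully open they stand 13 mm farther back than shut.
Start: joints at [1.207, 0.353, 1.633, -0, 1.155, -0.002], TCP at [221.223, 584.541, 231.281] pointing down, gripper open.
Joint ranges: [-2.63, 2.63], [-0.92, 2.1], [0.06, 2.66], [-1.3, 4.44], [0, 2.69], [-3.02, 3.02]. Speed limits (rad/s): [2.22, 2.22, 2.79, 3.14, 3.14, 3.14].

INTERFACE

Orientations are given as [roll, pitch, yaw] about the fixed x, y, z axes, in that order (R = Rz(yaw) Ry(pitch) Rx(roll)).
In Python, from rig import sense, grab_frame, get_calibration, sign_off, boxes_of, trace gives the robot as it stands.
- The arm moves only by the tool servo_tool, never from a script. Its argument "rows" is a list of rows, each a list of 3 entries, a list of its own where there are three numbers: the finger opening in mm, from 0 to 85.4, then the shift along the tool's x, y, z in mm, then the turn, a rotation vector about the tool's x, y, z in degrees. A call has 1 to 8 rows; each row shifts and turns the commanded pose from where the row before left it, along the tool's axes as they then stand; what a row does not reach is not made up. A row lasts 1/8 s, in which the tool goes at most 62.5 mm and 10.7 degrees, less where a joint would pass 70% of its speed; a pose out of reach is approached as far as the arm can. A call is refused whole if a number of a shift passes 62.5 or a number of a turn 10.7, either way. A call with a gripper value outside its range is refused whole. The fingers move at their own pace and stop on an object; "force" is the grip in N (left out, the last holds). Time passes only in rows, so rows that do not move let the fingers close. It gives the time, the measured TCP pose, the force and the opening at its end, in the units of the state.
- sense(): the state, without advancing time (a new reading comes with each control period).
- grab_frame(name): name is "side" or "top"; returns the picture (384x512x3 uint8, blue, green, red); there is no depth.
- get_calibration(name): a dict with "intrinsics" (3x3 intrinsics, pixels), "world_to_cam" (4x4, takes a point from world to camera coordinates). Camera axes: x right, y down, z forward; pixel columns grow to the right and rows downward; lengths in mm; the calibration is good to about 2 mm. A picture is of the moment at which its call begins. get_calibration takes no time and is no camera call.
- sign_off(): hands the job in, once; it reports no verdict.
Trained networks look in the newest picture that a camera, given by its name, has taken for a name from the list of things; names that differ only in an ending like _2 or _b are one class to them, and where a whole thing is asked for, a point or a joint stands for the part that bears it (a point fixed in the world has none). Each returns a list of dicts, best first, with "conf" (0 to 1); they miss things now and then, are a little off and sometimes report something else, mostly with a low value. They report only what shows in the picture. A call takes as long as a camera call. They do not tell look-alikes from the thing itself.
- boxes_of(camera, thing): "centre" ([x, y, z] in mm, in the coordinates of the camera as it stood for that picture, good to about 4 mm: the middle of the surface that is visible of it).
- trace(camera, thing): "mask" (384x512 bool, what is visible of it).
The state is a dict: "clock": time; "qpos": joint angles; "qvel": joint speeds; "joint_efforts": joint torques, N m; "eef_pos": TCP position; "tcp_rot": TCP orientation; "contact_force": force on the tool from outside, world axes, zero at the start; "wrist_torque": the same for the moment, N m; "opening": opening from 0.0 (shut) to 1.0 (fully open).
Only numpy, scipy, OpenCV 4.12 (cv2) and the standard library are available. Lean on these libraries where they do the work, as an engineer would, in place of code of your own. Each camera call takes 0.05 s, during which the arm holds its last target. There are 200 camera calls.

TASK

Turn the socket carousel by gently pushing its rim pegs until the deep spark-plug socket (the tallest one) faces the front, where the bracket is, and lock it there with the index pin: the pin goes down through the guide bush and must drop fully home into the slot that belongs to the deep socket, head down on the bush. The slots do not line up exactly with the sockets, so feel for the slot: never push the carousel or the pin hard (keep well under 25 N), and leave the other things on the bench alone.

Things in the scene. Friction and masses are not known exactly. Their poses are not given: they have to be found in the camera images.
- stand: The fixed stand of the socket carousel (a turntable): a round foot with a bracket at its front. Origin on the bench, on the vertical turning axis; z up. Its -x axis points from the axis to the front, where the bracket stands (roughly towards the robot, up to 0.3 rad off). The platter and the sockets on it turn on this stand.
- platter_top (a point): Where the turning axis meets the platter's top face. The platter is an aluminium disc of 145 mm radius, 12 mm thick, top 47 mm above the bench. It turns without end either way under friction (about 4 N at a rim peg keeps it moving) and stays where it is left.
- rim_front (a point): Point of the platter's rim below the bracket (fixed, does not turn). On the rim, at 135 mm radius, stand five steel pegs, 12 mm across and 20 mm tall, to push against. Midway between the pegs are five radial slots, 72 degrees apart, 13.6 mm wide, cut right through from 97 mm radius out to the rim. Pegs and slots are not reported themselves.
- tray_top (a point): Where the turning axis meets the top of the black tray (80 mm radius) that turns with the platter and carries five steel sockets at 52 mm radius, one nominally in line with each slot. The tray has slipped on the platter by an unknown angle of up to 0.16 rad either way: slots and pegs lie up to 17 and 22 mm along the rim from where the sockets suggest.
- bracket (a point): Top of the bracket's post: 24 x 34 mm, 81 mm tall, 175 mm in front of the axis. From it a 30 mm wide arm reaches in over the rim to the guide bush, its underside 69 mm above the bench, just above the passing pegs (tops at 67 mm). Fixed to the stand.
- bush (a point): Centre of the mouth (top) of the guide bush: a steel block 26 x 30 mm on the bracket, 108 mm in front of the axis, top 81 mm above the bench, 30 mm tall, underside 4 mm above the platter. A vertical 13.6 mm hole goes right through it, with a 2 mm chamfer at the mouth. Fixed.
- deep_socket (a point): Centre of the top of the deep spark-plug socket, the tallest of the five steel sockets on the tray: 26 mm across, 60 mm tall (the others 26 to 32 mm tall), top 113 mm above the bench, 52 mm from the axis. Its direction from the axis tells how far the tray is turned; the other four follow at 72 degree steps.
- front (a point): The point where the top of the deep socket is when it faces the front exactly: 52 mm from the axis towards the bush, 113 mm above the bench. Fixed to the stand.
- pin: The loose steel index pin, about 130 g: a 12 mm shank 48 mm long, its tip chamfered by 1.5 mm, below a round head. Origin at the centre of its tip, z up the pin. At first it stands in the pin block, tip 10 mm above the bench. In the bush it rests on the platter, tip at 47 mm; over a slot it falls by its own weight till its head lies on the bush, tip at 33 mm.
- pin_head (a point): Middle of the pin's head, 61 mm above the tip: a steel cylinder 24 mm across and 26 mm tall, to grip. Parked, its underside is 23 mm above the block. With the pin resting on the platter its underside is 14 mm above the bush; home, it lies on the bush. A pin that has fallen into a slot stops the platter, felt as a rise of the push.
- pin_block: Wooden block 60 x 60 x 35 mm, fixed, with a 14.5 mm hole 25 mm deep in its middle in which the pin is parked. Origin at the centre of its underside. It stands to the left or the right of the carousel.
- cup: aluminium parts cup, 70 mm across, 75 mm tall; origin at the centre of its underside. Bystander.
- drum: steel clutch drum, 72 mm across, 32 mm tall; origin at the centre of its underside. Bystander.
- pliers: pliers with red grips lying flat, about 180 mm long, 12 mm thick; origin under the pivot. Bystander.
- screwdriver: orange screwdriver lying flat; origin under its middle. Bystander.
- wrench: steel wrench lying flat; origin under its middle. Bystander.
- spark_plug: spark plug lying flat, 64 mm long, 21 mm across its hexagon; origin under its middle. Bystander.
Mind the look-alikes: they are no part of the job. Leave any black or orange look-alike of the pin alone.

How it is judged:
By the outcome, as a careful person would: the job done as asked, in the order asked, and still so for the second after the job is handed in, with the robot touching nothing.
It also fails if it takes over 72 s, if anything falls off the work surface, if the arm or the gripper's body presses on something with over 40 N, if the wrist force passes 120 N, or if a joint passes its speed limit or range.

## Working session

There is one attempt and no reset: what is moved stays moved. The work goes in short steps, Python scripts to look and compute and a tool call to move; the robot and the scene stay as the last step left them, time stands still between calls to the robot, and variables do not carry over. Pictures are saved under pics/ and viewed, about 8 in all and at most 12, crops included, and the job is handed in when it is done.

Besides the shell and the picture viewer there is one more tool, called by a JSON object that holds its "method" and its "body". servo_tool: Moves the arm, as the interface text tells. Its arguments: {"type":"object","properties":{"rows":{"type":"array","items":{"type":"array"}},"force":{"type":"number"}},"required":["rows"]}

```bash
mkdir -p pics; ls
cat > h.py <<'E'
import numpy as np, cv2
from rig import *
def towld(cam,p):
    T=get_calibration(cam)["world_to_cam"]; T=np.array(T)
    return (np.linalg.inv(T)@np.r_[p,1])[:3]
def pix(cam,p):
    c=get_calibration(cam);q=(np.array(c["world_to_cam"])@np.r_[p,1])[:3]
    u=np.array(c["intrinsics"])@q; return u[:2]/u[2]
def atz(cam,u,z):
    c=get_calibration(cam);T=np.linalg.inv(np.array(c["world_to_cam"]))
    d=T[:3,:3]@np.linalg.inv(np.array(c["intrinsics"]))@np.r_[u,1]; o=T[:3,3]
    return o+d*(z-o[2])/d[2]
E
python3 - <<'E'
from h import *
for c in("side","top"): cv2.imwrite(f"pics/a_{c}.png",grab_frame(c))
for c in("top","side"):
  for n in ["stand","platter_top","rim_front","tray_top","bracket","bush","deep_socket","front","pin","pin_head","pin_block"]:
    for r in boxes_of(c,n)[:3]:
      w=towld(c,r["centre"]); print(c,n,round(r["conf"],2),w.round(),pix(c,w).round())
s=sense();print(s)
E
```

```text
pics
top stand 0.8 [559. -77.  42.] [275. 197.]
top platter_top 0.57 [565. -82.  46.] [276. 195.]
top rim_front 0.7 [559. -78.  43.] [275. 197.]
top tray_top 0.9 [559. -76.  46.] [274. 197.]
top bracket 0.56 [562. -78.  43.] [275. 196.]
top bush 0.93 [562. -79.  47.] [275. 196.]
top deep_socket 0.79 [571. -83.  52.] [277. 193.]
top deep_socket 0.37 [560. -76.  42.] [274. 197.]
top front 0.69 [562. -82.  49.] [276. 196.]
top pin 0.65 [ 536. -321.   68.] [356. 205.]
top pin 0.6 [ 387. -334.   81.] [363. 256.]
top pin_head 0.64 [ 537. -319.   74.] [356. 205.]
top pin_block 0.68 [571. -84.  52.] [277. 193.]
top pin_block 0.61 [ 458. -314.   37.] [352. 232.]
side stand 0.98 [558. -98.  45.] [260. 230.]
side platter_top 0.77 [ 557. -100.   45.] [260. 231.]
side rim_front 0.92 [ 560. -102.   48.] [262. 230.]
side tray_top 0.67 [ 561. -100.   49.] [262. 229.]
side tray_top 0.6 [762.  66.  22.] [309. 180.]
side bracket 0.47 [ 557. -101.   47.] [260. 230.]
side bush 0.88 [ 564. -101.   43.] [263. 231.]
side bush 0.39 [644. 300.  15.] [253. 141.]
side deep_socket 0.96 [573. -96.  47.] [266. 228
[... 353 characters left out ...]
 463. -340.   40.] [249. 323.]
{'clock': 1.2, 'qpos': array([ 1.20661387e+00,  3.53011752e-01,  1.63339531e+00,  2.95848368e-05,
        1.15523331e+00, -2.42010024e-03]), 'qvel': array([-0.00080301, -0.00139995, -0.00077505,  0.00013763,  0.00064156,
        0.00118424]), 'joint_efforts': array([ 2.02378957e-03, -6.05186892e+01, -3.42430365e+01, -8.33129525e-05,
        1.33080306e-03, -6.51229539e-05]), 'eef_pos': array([221.20248522, 584.53885285, 231.27563406]), 'tcp_rot': array([-3.14154500e+00, -2.71816720e-05,  2.77981835e+00]), 'contact_force': array([-0.19084075, -0.53141531,  0.65991618]), 'wrist_torque': array([ 0.03879338,  0.04136082, -0.01174262]), 'opening': 1.003254840587184}
```

Run:
```python
import cv2
a=cv2.imread("pics/a_top.png"); cv2.imwrite("pics/b_top.png",cv2.resize(a[120:300,200:440],None,fx=3.3,fy=3.3,interpolation=cv2.INTER_CUBIC))
a=cv2.imread("pics/a_side.png"); cv2.imwrite("pics/b_side.png",cv2.resize(a[160:360,140:400],None,fx=3,fy=3,interpolation=cv2.INTER_CUBIC))
```

```text
(no output)
```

View pics/b_top.png

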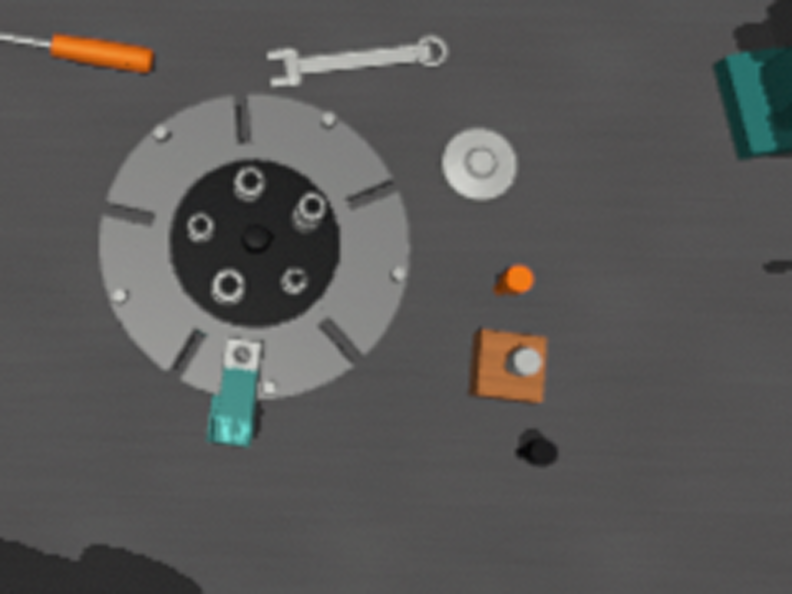

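View pics/b_side.png

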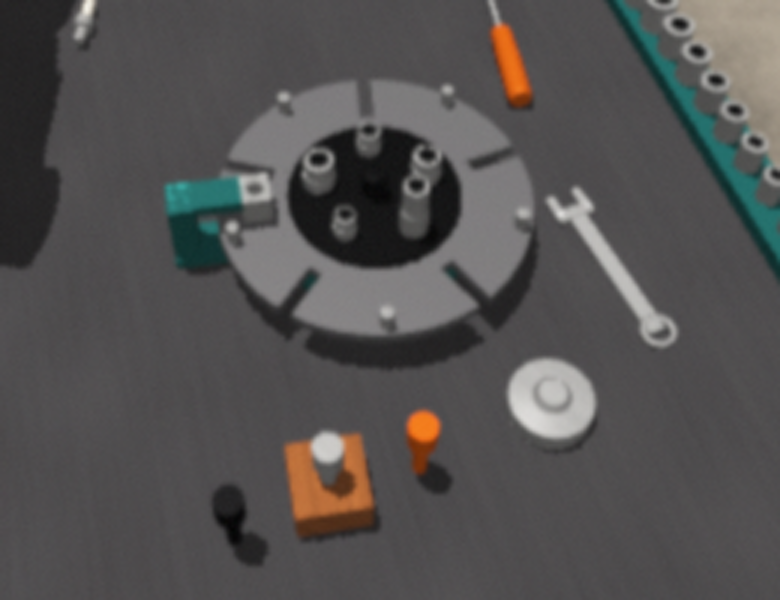

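Top crop: the candidates for the pin are the steel pin in the wooden block (527,361), an orange look-alike (518,279) and a black one (540,450). I choose the steel one in the block. The deep socket is at (312,206), its slot at (370,194), and the bush at (242,353). The side crop confirms the pin in the block at (328,455) and the tall socket at (415,205).

Run:
```python
from h import *
from scipy.optimize import least_squares
f=lambda u:np.array(u)/3.3+[200,120]
g=lambda u:np.array(u)/3.0+[140,160]
P=lambda u,z:atz("top",f(u)-.35,z)[:2]
S=lambda u,z:atz("side",g(u)-.35,z)[:2]
pegs=[P(u,67) for u in [(162,132),(329,118),(399,272),(268,386),(120,294)]]
pS=[S(u,67) for u in [(284,97),(448,91),(523,212),(387,312),(233,227)]]
slots=[P(u,47) for u in [(241,118),(130,214),(370,194),(341,342),(189,352)]]
r=lambda p,q:np.hypot(*(np.array(p)-q).T)
for nm,pp in(("top",pegs),("side",pS)):
  s=least_squares(lambda c:r(pp,c)-135,[560,-80]);c=s.x;print(nm,c.round(1),s.fun.round(1))
  a=lambda p:np.degrees(np.arctan2(*(np.array(p)-c).T[::-1]))
  print("pegs",a(pp).round(1))
  if nm=="top":
    print("slots",a(slots).round(1)); d=P((313,204),113);b=P((242,353),81); print("deep",d.round(),a(d),r(d,c),"bush",b.round(1),a(b),r(b,c)); print("pin",P((527,359),84).round(1), "post",a(P((232,430),81)))
  else:
    d=S((416,185),113);b=S((255,188),81); print("deep",d.round(),a(d),r(d,c),"bush",b.round(1),a(b),r(b,c)); print("pin",S((328,441),84).round(1),"post",a(S((190,196),81)))
```

```text
top [570.5 -83. ] [-1.3 -0.2 -1.3 -0.7 -0.6]
pegs [  41.9  -29.6 -101.6 -174.5  113.7]
slots [   7.    78.2  -65.2 -138.2  150.4]
deep [ 595. -130.] -62.45681038406406 52.998280269109046 bush [464.6 -71.2] 173.66038737906044 106.57365880691668
pin [ 466.  -323.5] post 173.63036209418095
side [572.2 -86. ] [-0.1 -1.  -0.5 -0.4 -1.1]
pegs [ 114.2   41.8  -29.  -101.6 -173.6]
deep [ 595. -131.] -63.30167297782051 50.84752491751173 bush [465.3 -74.5] 173.8941632611352 107.54668961494772
pin [ 467.9 -322.3] post 173.88299229979444
```

Run:
```python
import cv2,numpy as np
a=cv2.imread("pics/a_side.png")[290:345,190:300];b=cv2.imread("pics/a_top.png")[190:270,335:375]
r=lambda i,w,h:cv2.resize(i,(w,h),interpolation=cv2.INTER_CUBIC)
cv2.imwrite("pics/c.png",np.hstack([r(a,440,220),r(b,110,220)]))
```

```text
(no output)
```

View pics/c.png

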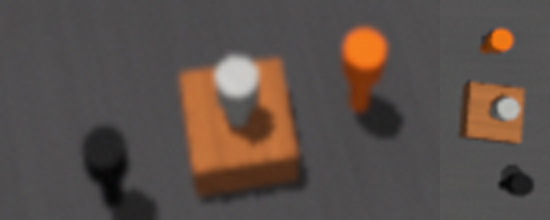

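The steel pin stands in the wooden block and the orange and black look-alikes stand beside it, so the choice is confirmed. The platter must turn -120.3° (clockwise). I'll straddle the peg at -29.9° loosely and sweep it round.

{"method": "servo_tool", "body": {"rows": [[40, [-43.6, -32.7, 0], [0, 0, 0]], [40, [-43.6, -32.7, 0], [0, 0, 0]], [40, [-43.6, -32.7, 0], [0, 0, 0]], [40, [-43.6, -32.7, 0], [0, 0, 0]], [40, [-43.6, -32.7, 0], [0, 0, 0]], [40, [-43.6, -32.7, 0], [0, 0, 0]], [40, [-43.6, -32.7, 0], [0, 0, 0]], [40, [-43.6, -32.7, 0], [0, 0, 0]]], "force": 20}}

```text
clock: 2.2
eef_pos: [455.7, 214.9, 231.6]
tcp_rot: [3.141, 0.001, 2.78]
contact_force: [0.5, 0.7, 0.3]
opening: 0.467
```

{"method": "servo_tool", "body": {"rows": [[40, [-43.6, -32.7, 0], [0, 0, 0]], [40, [-43.6, -32.7, 0], [0, 0, 0]], [40, [-43.6, -32.7, 0], [0, 0, 0]], [40, [-43.6, -32.7, 0], [0, 0, 0]], [40, [-43.6, -32.7, 0], [0, 0, 0]], [40, [-43.6, -32.7, 0], [0, 0, 0]], [40, [-43.6, -32.7, 0], [0, 0, 0]], [40, [-43.6, -32.7, 0], [0, 0, 9.1]]]}}

```text
clock: 3.2
eef_pos: [689.3, -153.4, 231.3]
tcp_rot: [3.141, 0.0, 2.618]
contact_force: [0.5, -0.4, 0.3]
opening: 0.468
```

{"method": "servo_tool", "body": {"rows": [[40, [0, 0, 50], [0, 0, 0]], [40, [0, 0, 50], [0, 0, 0]], [40, [0, 0, 0], [0, 0, 0]]]}}

```text
clock: 3.58
eef_pos: [685.4, -151.2, 127.1]
tcp_rot: [-3.139, -0.008, 2.621]
contact_force: [-0.3, -0.3, 0.2]
opening: 0.47
```

{"method": "servo_tool", "body": {"rows": [[40, [0, 0, 40], [0, 0, 0]], [40, [0, 0, 30], [0, 0, 0]], [40, [0, 0, 8], [0, 0, 0]], [40, [0, 0, 0], [0, 0, 0]]]}}

```text
clock: 4.08
eef_pos: [689.5, -151.8, 55.0]
tcp_rot: [3.141, 0.002, 2.621]
contact_force: [-0.2, 0.4, 0.4]
opening: 0.467
```

Run:
```python
from h import *
a=grab_frame("side");b=grab_frame("top")
r=lambda i,w,h:cv2.resize(i,(w,h),interpolation=cv2.INTER_CUBIC)
cv2.imwrite("pics/d.png",np.hstack([r(a[150:280,200:360],400,325),r(b[120:250,220:380],400,325)]))
s=sense();print(s["eef_pos"],s["tcp_rot"])
```

```text
[ 689.87405232 -151.94535187   55.51996303] [3.14075253e+00 2.78618840e-03 2.62105994e+00]
```

View pics/d.png

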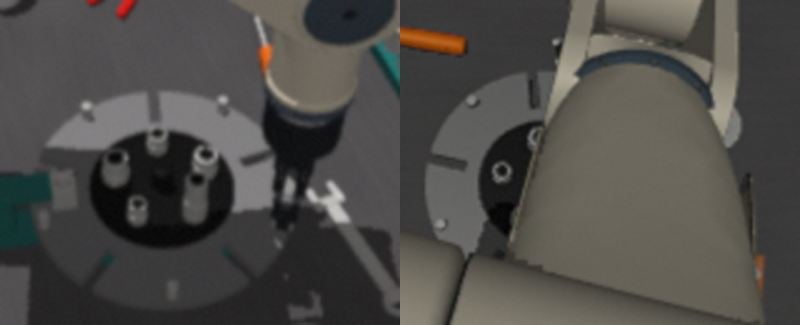

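{"method": "servo_tool", "body": {"rows": [[22, [2, 0, 4], [0, 0, 0]], [22, [0, 0, 0], [0, 0, 0]], [22, [0, -2.4, 0], [0, 0, 1]], [22, [0, -2.4, 0], [0, 0, 1]], [22, [0, -2.4, 0], [0, 0, 1]], [22, [0.1, -4.7, 0], [0, 0, 2]], [22, [0.2, -7.1, 0], [0, 0, 3]], [22, [0.3, -9.5, 0], [0, 0, 4]]]}}

```text
clock: 5.18
eef_pos: [670.0, -173.9, 49.3]
tcp_rot: [3.141, -0.0, 2.408]
contact_force: [-0.2, 5.1, 1.0]
opening: 0.256
```

{"method": "servo_tool", "body": {"rows": [[22, [0.2, -9.5, -1], [0, 0, 4]], [22, [0.3, -9.5, 0], [0, 0, 4]], [22, [0.3, -9.5, 0], [0, 0, 4]], [22, [0.3, -9.5, 0], [0, 0, 4]], [22, [0.3, -9.5, 0], [0, 0, 4]], [22, [0.3, -9.5, 0], [0, 0, 4]], [22, [0.3, -9.5, 0], [0, 0, 4]], [22, [0.3, -9.5, 0], [0, 0, 4]]]}}

```text
clock: 6.18
eef_pos: [606.7, -214.4, 50.3]
tcp_rot: [3.141, 0.0, 1.849]
contact_force: [3.4, 4.9, -1.4]
opening: 0.256
```

{"method": "servo_tool", "body": {"rows": [[22, [0.3, -9.5, 0], [0, 0, 4]], [22, [0.3, -9.5, 0], [0, 0, 4]], [22, [0.3, -9.5, 0], [0, 0, 4]], [22, [0.3, -9.5, 0], [0, 0, 4]], [22, [0.3, -9.5, 0], [0, 0, 4]], [22, [0.3, -9.5, 0], [0, 0, 4]], [22, [0.3, -9.5, 0], [0, 0, 4]], [22, [0.3, -9.5, 0], [0, 0, 4]]]}}

```text
clock: 7.18
eef_pos: [532.4, -215.3, 50.6]
tcp_rot: [3.139, 0.0, 1.291]
contact_force: [4.3, 2.7, -1.0]
opening: 0.256
```

{"method": "servo_tool", "body": {"rows": [[22, [0.4, -9.5, 0], [0, 0, 4]], [22, [0.4, -9.5, 0], [0, 0, 4]], [22, [0.4, -9.5, 0], [0, 0, 4]], [22, [0.4, -9.5, 0], [0, 0, 4]], [22, [0.4, -9.5, 0], [0, 0, 4]], [22, [0.4, -9.5, 0], [0, 0, 4]], [22, [0.4, -9.5, 0], [0, 0, 4]], [22, [0.2, -7.1, 0], [0, 0, 3]]]}}

```text
clock: 8.18
eef_pos: [470.7, -177.3, 50.7]
tcp_rot: [3.138, -0.001, 0.75]
contact_force: [3.8, -1.5, -1.9]
opening: 0.259
```

{"method": "servo_tool", "body": {"rows": [[22, [0.2, -7.1, 0], [0, 0, 3]], [22, [0.1, -4.7, 0], [0, 0, 2]], [22, [0, -2.4, 0], [0, 0, 1]], [22, [0, 0, 0], [0, 0, 0]]]}}

```text
clock: 8.68
eef_pos: [461.2, -166.0, 50.6]
tcp_rot: [3.14, -0.0, 0.649]
contact_force: [3.3, -2.2, 3.0]
opening: 0.262
```

{"method": "servo_tool", "body": {"rows": [[22, [0.1, -4.7, 0], [0, 0, 2]], [22, [0.1, -4.7, 0], [0, 0, 2]], [22, [0, 0, 0], [0, 0, 0]], [22, [0, 4, 0], [0, 0, 0]], [30, [0, 0, 0], [0, 0, 0]], [30, [0, 0, -60], [0, 0, 0]], [30, [0, 0, -60], [0, 0, 0]]]}}

```text
clock: 9.55
eef_pos: [456.3, -160.8, 170.8]
tcp_rot: [-3.139, 0.002, 0.579]
contact_force: [1.1, -0.3, 0.6]
opening: 0.347
```

Run:
```python
from h import *
a=grab_frame("side");b=grab_frame("top")
r=lambda i,w,h:cv2.resize(i,(w,h),interpolation=cv2.INTER_CUBIC)
cv2.imwrite("pics/e.png",np.vstack([r(a[180:280,200:330],780,600)]));cv2.imwrite("pics/e_top.png",b)
s=sense();print(s["eef_pos"],s["tcp_rot"],s["qpos"],s["contact_force"])
```

```text
[ 460.50990126 -162.22071119  175.74946715] [ 3.13483478 -0.00519323  0.57919179] [-3.41794159e-01  2.02903577e-01  1.98029267e+00  5.65624336e-05
  9.49873729e-01  6.49795210e-01] [-0.62195018  1.01138434 -1.03120417]
```

View pics/e.png

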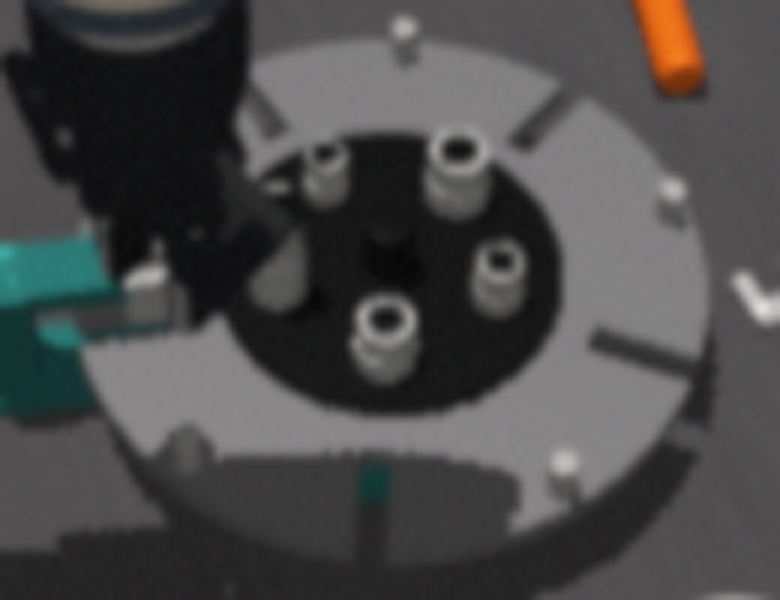

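Run:
```python
from h import *
for u in [(404,27),(671,188),(566,463),(187,437)]:
  p=atz("side",np.array(u)/6+[200,180]-.4,67)[:2]; d=p-[572.2,-86]; print(np.degrees(np.arctan2(d[1],d[0])).round(1),np.hypot(*d).round(1))
```

```text
70.8 136.1
-0.5 134.7
-72.9 135.0
-145.6 134.0
```

{"method": "servo_tool", "body": {"rows": [[50, [-20.7, 34.6, 0], [0, 0, 0]], [50, [-20.7, 34.6, 0], [0, 0, 0]], [50, [-20.7, 34.6, 0], [0, 0, 0]], [50, [-20.7, 34.6, 0], [0, 0, 8.3]], [50, [0, 0, 15], [0, 0, 8.3]], [50, [0, 0, 15], [0, 0, 8.3]], [50, [0, 0, 15], [0, 0, 8.3]], [50, [0, 0, 0], [0, 0, 0]]]}}

```text
clock: 10.65
eef_pos: [462.5, -321.4, 123.6]
tcp_rot: [-3.139, 0.003, 0.001]
contact_force: [-0.3, 0.3, 0.8]
opening: 0.585
```

{"method": "servo_tool", "body": {"rows": [[50, [0, 0, 0], [0, 0, 0]]]}}

```text
clock: 10.78
eef_pos: [463.8, -322.2, 125.3]
tcp_rot: [-3.141, 0.0, 0.003]
contact_force: [0.2, -0.3, 0.0]
opening: 0.589
```

{"method": "servo_tool", "body": {"rows": [[50, [3, 0, 30], [0, 0, 0]], [50, [0, 0.7, 30], [0, 0, 0]], [50, [0, 0, 9], [0, 0, 0]], [50, [0, 0, 0], [0, 0, 0]]]}}

```text
clock: 11.28
eef_pos: [466.9, -322.9, 56.5]
tcp_rot: [-3.141, 0.0, 0.001]
contact_force: [1.1, -0.5, 0.1]
opening: 0.588
```

{"method": "servo_tool", "body": {"rows": [[24, [0, 0, 0], [0, 0, 0]], [18, [0, 0, 0], [0, 0, 0]], [18, [0, 0, 0], [0, 0, 0]], [18, [0, 0, 0], [0, 0, 0]]], "force": 30}}

```text
clock: 11.78
eef_pos: [467.7, -323.5, 57.5]
tcp_rot: [3.14, -0.002, -0.0]
contact_force: [-0.2, 0.2, 7.4]
opening: 0.272
```

{"method": "servo_tool", "body": {"rows": [[18, [0, 0, -20], [0, 0, 0]], [18, [0, 0, -40], [0, 0, 0]], [18, [0, 0, -40], [0, 0, 0]], [18, [0, -30, 0], [0, 0, 0]], [18, [0, -50, 0], [0, 0, 0]], [18, [0, -50, 0], [0, 0, 0]], [18, [0, -50, 0], [0, 0, 0]], [18, [-2, -50, 0], [0, 0, 0]]]}}

```text
clock: 12.78
eef_pos: [464.8, -91.4, 156.6]
tcp_rot: [-3.142, -0.001, -0.001]
contact_force: [0.9, 0.3, -1.7]
opening: 0.265
```

{"method": "servo_tool", "body": {"rows": [[18, [0, -20, 0], [0, 0, 0]], [18, [0, 0, 0], [0, 0, 0]], [18, [0, 0, 0], [0, 0, 0]]]}}

```text
clock: 13.15
eef_pos: [465.1, -73.4, 156.4]
tcp_rot: [3.141, -0.0, -0.0]
contact_force: [-0.3, -0.7, -1.6]
opening: 0.268
```

Run:
```python
from h import *
a=grab_frame("side");b=grab_frame("top")
r=lambda i,w,h:cv2.resize(i,(w,h),interpolation=cv2.INTER_CUBIC)
cv2.imwrite("pics/f.png",np.hstack([r(a[185:270,180:265],510,510),r(b[170:270,240:290],255,510)]));cv2.imwrite("pics/f_side.png",a)
s=sense();print(s["eef_pos"],s["tcp_rot"],s["opening"],s["contact_force"])
```

```text
[465.05601162 -73.75745837 156.33558365] [ 3.14137987e+00 -9.40033464e-05 -1.42230196e-03] 0.26774287446204065 [-0.72454683 -0.59649864 -0.85909057]
```

View pics/f.png

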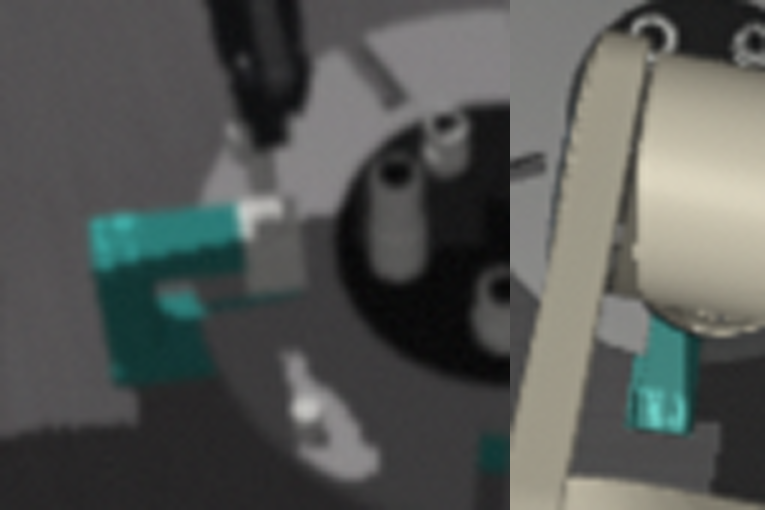

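Run:
```python
from h import *
for z in(81,95,100,105,109,120,130):
  for nm,q in(("tcp",(465,-73.8)),("bush_t",(464.6,-71.2)),("bush_s",(465.3,-74.5))): print(z,nm,((pix("side",[*q,z])-[180,185]+.4)*6).round(1),end=" ")
  print()
a=cv2.imread("pics/f_side.png").astype(int).sum(2)//3
print(a[205:226,216:236])
```

```text
81 tcp [269.4 225.2] 81 bush_t [267.3 220.9] 81 bush_s [270.4 226.2] 
95 tcp [267.5 205.7] 95 bush_t [265.4 201.3] 95 bush_s [268.5 206.7] 
100 tcp [266.9 198.6] 100 bush_t [264.7 194.3] 100 bush_s [267.9 199.7] 
105 tcp [266.2 191.5] 105 bush_t [264.  187.1] 105 bush_s [267.2 192.6] 
109 tcp [265.6 185.7] 109 bush_t [263.5 181.4] 109 bush_s [266.6 186.8] 
120 tcp [264.1 169.8] 120 bush_t [261.9 165.4] 120 bush_s [265.1 170.9] 
130 tcp [262.7 155.1] 130 bush_t [260.5 150.7] 130 bush_s [263.7 156.2] 
[[ 82  91  99  78  58  35  21  16  16  20  26  51  89 118 127 131 133 132
  132 132]
 [ 82 100 122 102  76  51  27  16  18  18  26  52  95 123 132 132 133 132
  133 132]
 [ 82  97 119 112  86  61  33  20  16  18  23  50  93 123 132 132 131 132
  133 133]
 [ 82  91 102 105  90  70  38  22  22  26  39  61  99 124 132 133 133 132
  132 132]
 [ 86  99  98  94  86  75  50  38  43  57  78  95 114 128 132 134 133 133
  132 133]
 [ 96 111 104  93  85  80  68  62  68  89 115 125 129 132 133 132 132 132
  133 132]
 [108 121 114  99  89  84  85  83  84 100 126 133 132 132 133 134 134 132
  132 133]

[... 490 characters left out ...]
 136 133
  133 132]
 [126 126 129 142 160 165 160 159 161 161 142 112 105 120 130 134 134 133
  132 127]
 [111 111 117 149 183 187 185 179 177 176 159 114  99 116 129 131 129 129
  128 117]
 [ 97 100 108 148 189 191 179 167 159 157 148 110  99 111 121 113 111 111
  108  94]
 [ 94  95 103 137 180 181 156 137 122 121 118  99  94 100  99  83  75  74
   73  61]
 [ 96  96  99 124 165 170 133 102  94  93  92  86  88  85  73  63  61  60
   59  48]
 [ 96  95  97 117 156 164 124  91  87  88  84  84  85  83  68  61  59  60
   57  46]
 [ 91  88  83  94 126 141 114  92  88  87  87  88  89  84  71  62  58  59
   56  42]
 [ 77  70  59  61  82 102  96  89  86  89  90  91  90  85  72  63  60  58
   54  42]]
```

{"method": "servo_tool", "body": {"rows": [[18, [1, 0, 12], [0, 0, 0]], [18, [0, 0, 8], [0, 0, 0]], [18, [0, 0, 3], [0, 0, 0]], [18, [0, 0, 3], [0, 0, 0]], [18, [0, 0, 3], [0, 0, 0]], [18, [0, 0, 0], [0, 0, 0]]]}}

```text
clock: 14.0
eef_pos: [466.1, -72.8, 127.3]
tcp_rot: [-3.141, -0.0, -0.001]
contact_force: [0.2, 1.6, -1.9]
opening: 0.266
```

Tip should be around 77–78, so it is in the mouth with no vertical load. Continuing down slowly.

{"method": "servo_tool", "body": {"rows": [[18, [0, 0, 3], [0, 0, 0]], [18, [0, 0, 3], [0, 0, 0]], [18, [0, 0, 0], [0, 0, 0]]]}}

```text
clock: 14.38
eef_pos: [466.1, -72.3, 121.1]
tcp_rot: [-3.141, -0.0, -0.001]
contact_force: [0.7, 5.1, -2.2]
opening: 0.273
```

{"method": "servo_tool", "body": {"rows": [[18, [0, -1.5, 0], [0, 0, 0]], [18, [0, 0, 3], [0, 0, 0]], [18, [0, 0, 3], [0, 0, 0]], [18, [0, 0, 0], [0, 0, 0]]]}}

```text
clock: 14.88
eef_pos: [465.9, -71.5, 115.0]
tcp_rot: [3.142, 0.0, -0.001]
contact_force: [-0.0, 0.8, -0.8]
opening: 0.267
```

{"method": "servo_tool", "body": {"rows": [[18, [0, 0, 5], [0, 0, 0]], [18, [0, 0, 5], [0, 0, 0]], [18, [0, 0, 4], [0, 0, 0]], [18, [0, 0, 0], [0, 0, 0]]]}}

```text
clock: 15.38
eef_pos: [465.8, -71.4, 100.9]
tcp_rot: [-3.141, 0.001, -0.001]
contact_force: [0.3, 0.2, -2.1]
opening: 0.271
```

{"method": "servo_tool", "body": {"rows": [[45, [0, 0, 0], [0, 0, 0]], [45, [0, 0, 0], [0, 0, 0]], [45, [0, 0, -25], [0, 0, 0]], [45, [0, 0, -40], [0, 0, 0]], [36, [-2, 30, 0], [0, 0, -8.5]], [36, [0, 0, 0], [0, 0, -8.5]], [36, [0, 0, 0], [0, 0, -8.5]], [36, [0, 0, 0], [0, 0, -8.5]]]}}

```text
clock: 16.38
eef_pos: [464.0, -101.6, 166.5]
tcp_rot: [3.141, -0.0, 0.598]
contact_force: [0.0, 0.3, 0.2]
opening: 0.414
```

Run:
```python
from h import *
a=grab_frame("side");b=grab_frame("top")
r=lambda i,w,h:cv2.resize(i,(w,h),interpolation=cv2.INTER_CUBIC)
cv2.imwrite("pics/g.png",r(a[175:275,180:310],780,600))
s=sense();print(s["eef_pos"],s["tcp_rot"],s["opening"],s["contact_force"])
```

```text
[ 464.0263222  -101.50184432  166.48220607] [ 3.14133423e+00 -1.89944983e-04  5.94513867e-01] 0.42375808097284456 [ 0.50220351 -0.24987187  0.24816617]
```

View pics/g.png

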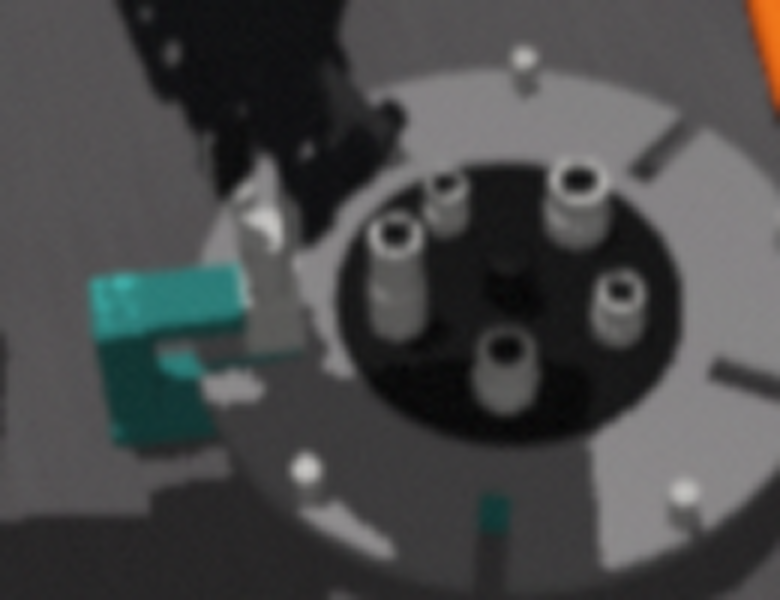

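The pin stands upright in the bush on the platter, head at (262,215), and the deep socket is just short of the front. Next I straddle the peg at (306,468) again and nudge.

{"method": "servo_tool", "body": {"rows": [[36, [-18.2, 24.2, 0], [0, 0, 0]], [36, [-18.2, 24.2, 0], [0, 0, 0]], [36, [0, 0, 40], [0, 0, 0]], [36, [0, 0, 40], [0, 0, 0]], [36, [0, 0, 25], [0, 0, 0]], [36, [0, 0, 11], [0, 0, 0]], [22, [0, 0, 0], [0, 0, 0]], [22, [0, 0, 0], [0, 0, 0]]]}}

```text
clock: 17.48
eef_pos: [461.6, -162.1, 51.2]
tcp_rot: [3.14, -0.001, 0.592]
contact_force: [-0.3, 0.6, -0.0]
opening: 0.26
```

{"method": "servo_tool", "body": {"rows": [[22, [0, -3, 0], [0, 0, 1]], [22, [0, -2, 0], [0, 0, 1]], [22, [0, -2, 0], [0, 0, 0.8]], [22, [0, -2, 0], [0, 0, 0.8]], [22, [0, -2, 0], [0, 0, 0.8]], [22, [0, -1, 0], [0, 0, 0.4]]]}}

```text
clock: 18.23
eef_pos: [454.9, -152.1, 50.6]
tcp_rot: [3.14, -0.001, 0.509]
contact_force: [-0.4, -5.2, 3.7]
opening: 0.259
```

{"method": "servo_tool", "body": {"rows": [[22, [0, -1, 0], [0, 0, 0.4]], [22, [0, -1, 0], [0, 0, 0.4]]]}}

```text
clock: 18.48
eef_pos: [453.9, -150.1, 50.4]
tcp_rot: [3.141, -0.0, 0.495]
contact_force: [1.6, -4.0, 3.4]
opening: 0.26
```

{"method": "servo_tool", "body": {"rows": [[22, [0, -0.7, 0], [0, 0, 0.3]], [22, [0, -0.7, 0], [0, 0, 0.3]]]}}

```text
clock: 18.73
eef_pos: [453.1, -148.7, 50.3]
tcp_rot: [3.141, -0.0, 0.484]
contact_force: [0.8, -3.9, 3.1]
opening: 0.255
```

{"method": "servo_tool", "body": {"rows": [[22, [0, -0.7, 0], [0, 0, 0.3]]]}}

```text
clock: 18.85
eef_pos: [452.7, -148.1, 50.4]
tcp_rot: [3.141, -0.0, 0.479]
contact_force: [1.7, -3.8, 2.7]
opening: 0.26
```

{"method": "servo_tool", "body": {"rows": [[22, [0, -0.7, 0], [0, 0, 0.3]]]}}

```text
clock: 18.98
eef_pos: [452.3, -147.4, 50.3]
tcp_rot: [3.142, -0.0, 0.474]
contact_force: [2.3, -1.2, 2.0]
opening: 0.261
```

{"method": "servo_tool", "body": {"rows": [[22, [0, -0.7, 0], [0, 0, 0.3]]]}}

```text
clock: 19.1
eef_pos: [451.9, -146.8, 50.3]
tcp_rot: [-3.142, -0.0, 0.469]
contact_force: [2.3, -2.6, 2.8]
opening: 0.251
```

{"method": "servo_tool", "body": {"rows": [[22, [0, 0, 0], [0, 0, 0]]]}}

```text
clock: 19.23
eef_pos: [451.9, -146.8, 50.3]
tcp_rot: [-3.142, -0.0, 0.469]
contact_force: [2.0, -1.7, 2.2]
opening: 0.256
```

Run:
```python
from h import *
a=grab_frame("side")
r=lambda i,w,h:cv2.resize(i,(w,h),interpolation=cv2.INTER_CUBIC)
cv2.imwrite("pics/i.png",r(a[175:275,180:310],780,600))
s=sense();print(s["eef_pos"],s["contact_force"])
```

```text
[ 451.89449395 -146.76953896   50.24344802] [ 1.2159     -2.58155397  2.05803847]
```

View pics/i.png

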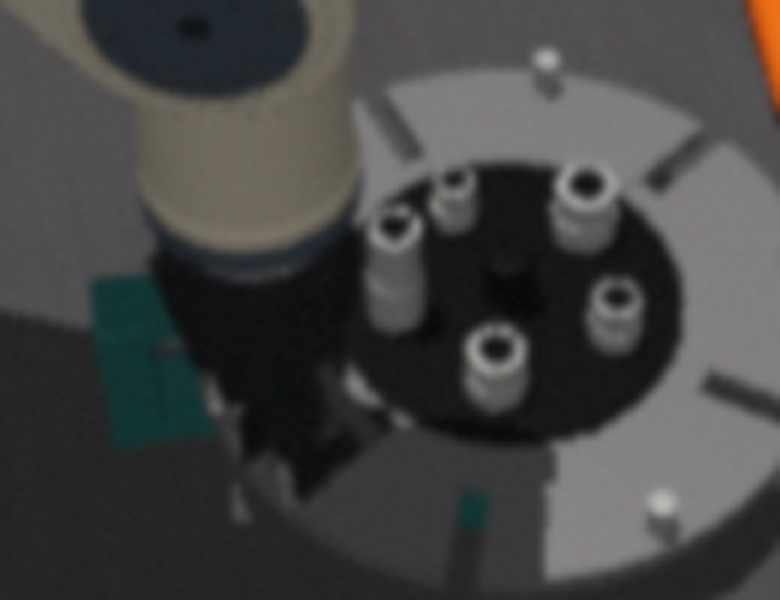

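Run:
```python
from h import *
for u in [(547,56),(662,498)]:
  p=atz("side",np.array(u)/6+[180,175]-.4,67)[:2]; d=p-[572.2,-86]; print(np.degrees(np.arctan2(d[1],d[0])).round(1),np.hypot(*d).round(1))
for u in [(525,56),(685,490),(306,466)]:
  p=atz("side",np.array(u)/6+[180,175]-.4,67)[:2]; d=p-[572.2,-86]; print("before",np.degrees(np.arctan2(d[1],d[0])).round(1),np.hypot(*d).round(1))
```

```text
66.2 138.1
-77.2 132.0
before 70.6 136.8
before -72.7 133.6
before -145.9 134.0
```

{"method": "servo_tool", "body": {"rows": [[22, [0, -0.6, 0], [0, 0, 0.2]]]}}

```text
clock: 19.4
eef_pos: [451.6, -146.3, 50.2]
tcp_rot: [3.142, -0.0, 0.465]
contact_force: [2.4, -3.0, 2.3]
opening: 0.259
```

{"method": "servo_tool", "body": {"rows": [[22, [0, -0.6, 0], [0, 0, 0.2]]]}}

```text
clock: 19.52
eef_pos: [451.4, -145.8, 50.3]
tcp_rot: [3.142, -0.0, 0.462]
contact_force: [2.6, -3.2, 1.6]
opening: 0.261
```

{"method": "servo_tool", "body": {"rows": [[22, [0, -0.6, 0], [0, 0, 0.2]]]}}

```text
clock: 19.65
eef_pos: [451.1, -145.3, 50.3]
tcp_rot: [3.141, -0.0, 0.458]
contact_force: [0.7, -2.8, 1.0]
opening: 0.26
```

{"method": "servo_tool", "body": {"rows": [[22, [0, -0.6, 0], [0, 0, 0.2]]]}}

```text
clock: 19.77
eef_pos: [450.8, -144.7, 50.3]
tcp_rot: [3.142, 0.0, 0.455]
contact_force: [2.2, -3.4, 1.5]
opening: 0.253
```

{"method": "servo_tool", "body": {"rows": [[22, [0, -0.6, 0], [0, 0, 0.2]]]}}

```text
clock: 19.9
eef_pos: [450.5, -144.2, 50.3]
tcp_rot: [3.142, 0.0, 0.451]
contact_force: [2.9, -4.2, 0.4]
opening: 0.259
```

{"method": "servo_tool", "body": {"rows": [[22, [0, -0.6, 0], [0, 0, 0.2]]]}}

```text
clock: 20.02
eef_pos: [450.4, -143.9, 50.3]
tcp_rot: [3.141, -0.0, 0.448]
contact_force: [2.6, -5.8, 0.8]
opening: 0.258
```

{"method": "servo_tool", "body": {"rows": [[22, [0, -0.6, 0], [0, 0, 0.2]]]}}

```text
clock: 20.15
eef_pos: [450.3, -143.6, 50.3]
tcp_rot: [3.14, -0.0, 0.445]
contact_force: [3.1, -8.8, -1.7]
opening: 0.257
```

The push force is rising (4 → 9 N) and the motion is stalling, so the pin seems to have dropped. I'll back off, lift away and look.

{"method": "servo_tool", "body": {"rows": [[22, [0, 2, 0], [0, 0, 0]], [22, [0, 3.5, 0], [0, 0, 0]], [30, [0, 0, 0], [0, 0, 0]], [30, [0, 0, -40], [0, 0, 0]], [30, [0, 0, -60], [0, 0, 0]], [30, [-30, 40, -60], [0, 0, 0]], [30, [-30, 50, 0], [0, 0, 0]], [30, [-30, 50, 0], [0, 0, 0]]]}}

```text
clock: 21.15
eef_pos: [433.2, -304.7, 199.3]
tcp_rot: [3.14, -0.001, 0.445]
contact_force: [1.2, 0.1, -1.0]
opening: 0.351
```

{"method": "servo_tool", "body": {"rows": [[30, [-30, 50, 0], [0, 0, 0]], [30, [-30, 50, 0], [0, 0, 0]], [30, [0, 0, 0], [0, 0, 0]]]}}

```text
clock: 21.52
eef_pos: [421.3, -422.8, 197.9]
tcp_rot: [3.141, 0.0, 0.441]
contact_force: [0.2, 0.2, 0.2]
opening: 0.352
```

Run:
```python
from h import *
a=grab_frame("side");b=grab_frame("top")
r=lambda i,w,h:cv2.resize(i,(w,h),interpolation=cv2.INTER_CUBIC)
cv2.imwrite("pics/j.png",np.hstack([r(a[180:280,180:280],500,500),r(b[160:260,240:300],300,500)]))
# predicted side-crop pixel of head top centre: home z=107, resting z=121
for z in(107,121): print(z,((pix("side",[466,-72.5,z])-[180,180]+.4)*5).round())
s=sense();print(s["eef_pos"],s["contact_force"],s["clock"])
```

```text
107 [223. 180.]
121 [221. 163.]
[ 421.43239912 -419.27861487  197.62594161] [-0.64665529 -0.26807761  0.68714548] 21.625
```

View pics/j.png

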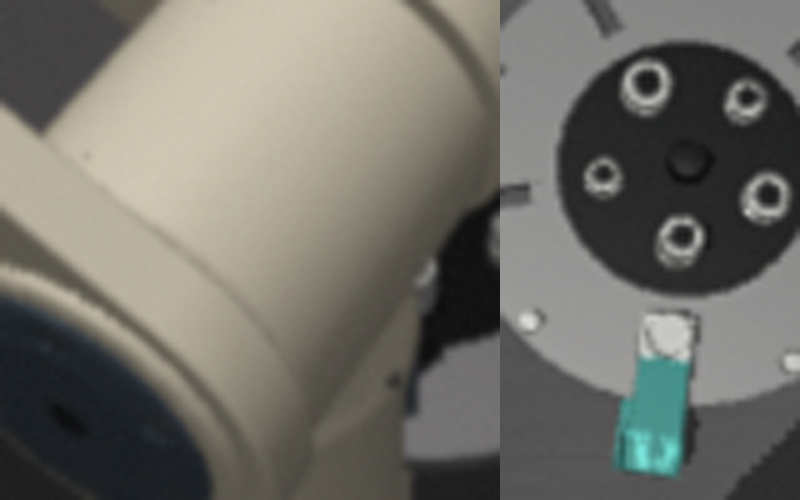

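Top view: the pin head sits on the bush at (668,335) with the deep socket right behind it. The arm blocks the side camera, so I'll move it to the other side to check the pin's height.

{"method": "servo_tool", "body": {"rows": [[30, [0, 0, -50], [0, 0, 0]], [30, [24, -50, 0], [0, 0, 0]], [30, [24, -50, 0], [0, 0, 0]], [30, [24, -50, 0], [0, 0, 0]], [30, [24, -50, 0], [0, 0, 0]], [30, [24, -50, 0], [0, 0, 0]], [30, [24, -50, 0], [0, 0, 0]], [30, [24, -50, 0], [0, 0, 0]]]}}

```text
clock: 22.62
eef_pos: [422.0, -28.4, 248.3]
tcp_rot: [-3.141, -0.0, 0.446]
contact_force: [0.5, 0.5, -0.5]
opening: 0.355
```

{"method": "servo_tool", "body": {"rows": [[30, [24, -50, 0], [0, 0, 0]], [30, [24, -50, 0], [0, 0, 0]], [30, [24, -50, 0], [0, 0, 0]], [30, [24, -50, 0], [0, 0, 0]], [30, [24, -50, 0], [0, 0, 0]], [30, [24, -50, 0], [0, 0, 0]], [30, [0, 0, 0], [0, 0, 0]]]}}

```text
clock: 23.5
eef_pos: [422.5, 305.2, 248.0]
tcp_rot: [-3.141, 0.0, 0.45]
contact_force: [0.3, -0.0, 0.4]
opening: 0.351
```

Run:
```python
from h import *
a=grab_frame("side")
cv2.imwrite("pics/k.png",cv2.resize(a[170:270,180:310],(780,600),interpolation=cv2.INTER_CUBIC))
for z in(81,107,121): print(z,((pix("side",[466,-72.5,z])-[180,170]+.4)*6).round())
s=sense();print(s["eef_pos"],s["contact_force"],s["clock"])
```

```text
81 [271. 312.]
107 [268. 276.]
121 [266. 256.]
[422.38990966 303.17999363 247.85879496] [ 0.08769622 -0.65910899 -1.01875988] 23.55
```

View pics/k.png

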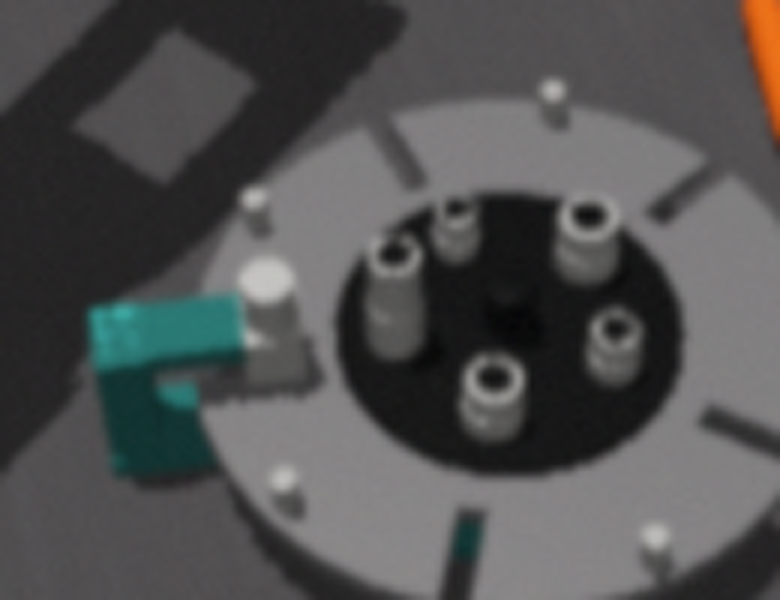

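The head top is at (266,277). Home predicts (268,276) and resting on the platter predicts (266,256), so the pin is home.

```bash
python3 -c "from rig import *; print(sign_off())"
```

```text
the job is handed in; nothing more can be done
None
```

The deep socket faces the front and the index pin is home in its slot, with the head down on the bush. I handed the job in at about 23.6 s on the clock.

- **Turning:** I turned the carousel about 115° clockwise by pushing one rim peg with the fingers loosely around it, at about 5 N.
- **Pin:** I then set the steel pin from the block into the bush and let it rest on the platter. The orange and black look-alikes were left alone.
- **Finding the slot:** I nudged the same peg in steps of about 0.6 mm until the push rose from about 4 N to 9 N and the platter stopped, then backed off and moved clear. The highest contact force I read was about 9 N.

**Last checks:**
- In the side view the top of the pin head is at pixel (266,277). Home predicts (268,276); still resting on the platter would put it at about (266,256).
- The top view shows the pin head on the bush with the deep socket in line behind it.
- The slot was reached about 1° further than the images predicted, which is within measuring error.
- No check failed. The first side view after the push was blocked by the arm, so I moved the arm away and looked again.

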